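# Bed the rocking soldering tile

### The job

One of the four soldering tiles in the hearth is not bedded. With the fingertips, press near an edge of the tiles to find the one that rocks, then press that tile down in its middle until it is fully home and lies firm and level. Only press: lift no tile, and leave the tape, jar and tweezers where they are.

Things in the scene. Friction and masses are not known exactly. Their poses are not given: they have to be found in the camera images.
- hearth: Fixed soldering hearth: dark steel tray 170 mm square, outer walls and inner cross 6 mm thick, tops 16 mm above the bench: four 76 mm square cells, centres at (+-41, +-41) mm in its frame. Lies on thin grey felt. Origin: centre of its underside at bench level; x away from the robot at yaw 0, z up.
- tile_a: White honeycomb soldering tile in the near left cell (-41, 41 mm in the hearth's frame), 72 x 72 x 14 mm, about 110 g, loose. Origin: centre of its underside, at the start 10 mm above the bench (top at 24 mm). All four look alike; which one rocks differs from run to run. The three sound ones bear on a ledge all round and do not move under a press.
- tile_b: White honeycomb soldering tile in the near right cell (-41, -41 mm in the hearth's frame), 72 x 72 x 14 mm, about 110 g, loose. Origin: centre of its underside, at the start 10 mm above the bench (top at 24 mm). Like tile_a. The unbedded tile stands on a stiff 12 mm square stud under its middle: a newton or two near an edge makes that edge sink about 5 mm and the opposite one rise; let go, it lies level again.
- tile_c: White honeycomb soldering tile in the far left cell (41, 41 mm in the hearth's frame), 72 x 72 x 14 mm, about 110 g, loose. Origin: centre of its underside, at the start 10 mm above the bench (top at 24 mm). Like tile_a. Seating the unbedded tile: more than about 10 N in its middle (15 to 20 N does it) slides its stud in; it sinks 5 mm onto its own deeper ledge and stays, its top then at 19 mm.
- tile_d: White honeycomb soldering tile in the far right cell (41, -41 mm in the hearth's frame), 72 x 72 x 14 mm, about 110 g, loose. Origin: centre of its underside, at the start 10 mm above the bench (top at 24 mm). Like tile_a.
- tape: Bystander: roll of grey tape lying flat, 90 mm across, 48 mm high, left of the hearth. Origin: centre of its underside.
- jar: Bystander: amber glass jar with a white cap, 52 mm across, 65 mm high, right of the hearth. Origin: centre of its underside.
- tweezers: Bystander: tweezers with wooden grips lying flat beyond the hearth, about 155 mm long and 9 mm high. Origin: near their middle, on the bench.
There are look-alikes about, which are no part of the job. What is shaped like the tile_b but black or blue is not meant. What is shaped like the tile_c but turquoise is not meant.

How it is judged:
On the way, in this order (a step that is already met when the one before it is completed fails the run):
1. the unbedded tile is rocked by a press near its edge (tips by more than 0.06 rad) (angle between any of tile_a, tile_b, tile_c, tile_d's own z axis and vertical above 0.06 rad), for 0.05 s.
2. that tile is pressed down onto its ledge and level (((z of tile_a in the frame of hearth below 0.007 m and angle between tile_a's own z axis and vertical below 0.035 rad) or (z of tile_b in the frame of hearth below 0.007 m and angle between tile_b's own z axis and vertical below 0.035 rad) or (z of tile_c in the frame of hearth below 0.007 m and angle between tile_c's own z axis and vertical below 0.035 rad) or (z of tile_d in the frame of hearth below 0.007 m and angle between tile_d's own z axis and vertical below 0.035 rad))), for 0.2 s.
At the end, for the whole second after the job is handed in: One tile has sunk onto its ledge (its underside less than 7 mm above the bench, from 10 mm), all four tiles lie in their cells at rest, level within 0.035 rad and none higher than 1.5 mm above its start (z of any of tile_a, tile_b, tile_c, tile_d in the frame of hearth below 0.007 m and angle between each of tile_a, tile_b, tile_c, tile_d's own z axis and vertical below 0.035 rad and z of each of tile_a, tile_b, tile_c, tile_d in the frame of hearth below 0.0115 m and linear speed of each of tile_a, tile_b, tile_c, tile_d below 0.01 m/s); the robot touches nothing.
It fails at once if a tile is lifted (its origin more than 8 mm above its start) (z of any of tile_a, tile_b, tile_c, tile_d in the frame of hearth above 0.018 m).
It fails at once if the tape, jar or tweezers are moved more than 15 mm or lifted (distance of any of tape, jar, tweezers from where it was at the start of the episode above 0.015 m).
It also fails if it takes over 48 s, if anything falls off the work surface, if the arm or the gripper's body presses on something with over 40 N, if the wrist force passes 120 N, or if a joint passes its speed limit or range.

### The arm

A 6-joint arm with a two-finger parallel gripper is mounted at the origin on the work surface. World frame = base frame: x ahead of the robot, y to its left, z up, the work surface at z = 0. Lengths are in m, angles in rad, forces in N, time in s.
With the tool pointing down it reaches from about 0.375 to 0.9 m from the base axis. Payload 3.1 kg.
Tool frame: the origin (TCP) lies on the mounting face of the last link; the fingertips stand 182 mm ahead of it and the grasp point (between the pads) lies 164 mm ahead of it; z points along the fingers, y is the line along which they close (so a half turn about z gives the same grasp; the last joint's range is limited). The gripper opens to 87 mm and grips with 3 to 60 N. Pads are 19 mm wide; open, the fingers measure 117 mm over their backs; the gripper's body (75 mm by 190 mm) begins 51 mm behind the grasp point.
Start: joints at [1.127, 0.527, 1.433, -0, 1.181, -0.178], TCP at [0.164, 0.603, 0.405] pointing down, gripper open.
Joint ranges: [-3.08, 3.08], [-0.75, 2.2], [0.22, 2.44], [-1.43, 4.57], [0, 2.65], [-2.85, 2.85]. Speed limits (rad/s): [2.79, 2.79, 3.14, 3.14, 3.14, 3.14].

### API

Orientations are given as a unit quaternion [x, y, z, w].
In Python, from cell import monitor, viewer, job gives the robot as it stands.
- The arm moves only by the tool apply_moves, never from a script. Its argument "targets" is a list of rows, each an object with "hand": the closure, from 0 (fully open) to 1 (shut); "xyz": the shift along the tool's x, y, z in units of 40 cm (1.0 is 40 cm), a list of three; "twist": the turn, a rotation vector about the tool's x, y, z in units of 45 degrees (1.0 is 45 degrees), a list of three. A call has 1 to 10 rows; each row is the pose to reach, as a shift and turn from the pose commanded when the call began, along the tool's axes at that moment; what a row does not reach only later rows make up. A row lasts 1/12 s, in which the tool goes at most 41.7 mm and 7.16 degrees, less where a joint would pass 70% of its speed; a pose out of reach is approached as far as the arm can. A call with a number of a shift or a turn outside -1 to 1 is refused whole. A call with a gripper value outside its range is refused whole. The fingers move at their own pace and stop on an object; "force" is the grip in N (left out, the last holds). Time passes only in rows, so rows that repeat a pose let the fingers close. It gives the time, the measured TCP pose, the force, the opening and the grip force at its end, in the units of the state.
- monitor.state(): the state, without advancing time (a new reading comes with each control period).
- viewer.camera(name): name is "scene" or "side" or "wrist"; returns a dict with "img" (480x640x3 uint8, blue, green, red), "range_z" (480x640 float32, m along the optical axis (not along the pixel's ray), 0 where there is no reading), "camera_matrix" (3x3 intrinsics, pixels), "camera_from_world" (4x4, takes a point from world to camera coordinates). Camera axes: x right, y down, z forward; pixel columns grow to the right and rows downward; lengths in m; the calibration is good to about 2 mm. A picture is of the moment at which its call begins.
- job.job_done(): hands the job in; it is judged then, once.
The state is a dict: "clock": time; "q": joint angles; "joint_vel": joint speeds; "joint_torque": joint torques, N m; "position": TCP position; "tool_rot": TCP orientation; "wrist_force": force on the tool from outside, world axes, zero at the start; "wrist_torque": the same for the moment, N m; "opening": finger opening in m; "grip_force": force on a finger pad.
Only numpy, scipy, OpenCV 4.12 (cv2) and the standard library are available. Lean on these libraries where they do the work, as an engineer would, in place of code of your own. Each camera call takes 0.05 s, during which the arm holds its last target. There are 200 camera calls.

## Working session

There is one attempt and no reset: what is moved stays moved. The work goes in short steps, Python scripts to look and compute and a tool call to move; the robot and the scene stay as the last step left them, time stands still between calls to the robot, and variables do not carry over. Pictures are saved under pics/ and viewed, at most 10 in all, crops included, and the job is handed in when it is done.

Besides the shell and the picture viewer there is one more tool, called as name(argument=value, ...), one argument or row to a line, values as JSON. apply_moves: Moves the arm, as the interface text tells. Its arguments: {"type":"object","properties":{"targets":{"type":"array"},"force":{"type":"number"}},"required":["targets"]}

```bash
mkdir -p pics
python3 - <<'E'
from cell import monitor, viewer
import cv2, numpy as np
s=monitor.state(); print(s)
ims=[]
for n in("scene","side"):
    c=viewer.camera(n); np.savez(f"{n}0.npz",**c); ims.append(c["img"])
    print(n,c["camera_matrix"].tolist(),c["camera_from_world"].round(3).tolist())
    cv2.imwrite(f"pics/{n}0.png",c["img"])
E
```

```text
{'clock': 0.0, 'q': array([ 1.12650195e+00,  5.28449326e-01,  1.43388245e+00, -1.29089073e-05,
        1.18137541e+00, -1.78515222e-01]), 'joint_vel': array([ 0.00029535, -0.00077789, -0.00091908,  0.00022484,  0.0001647 ,
        0.00058687]), 'joint_torque': array([-3.19751489e-04, -4.40042675e+01, -1.76589632e+01,  6.32145884e-02,
        5.85199194e-02, -1.77932811e-04]), 'position': array([0.16399829, 0.60275088, 0.40378787]), 'tool_rot': array([ 1.32496284e-01,  9.91182938e-01, -1.00824485e-03, -3.18260800e-04]), 'wrist_force': array([ 0.05300871,  0.20525338, -0.24501875]), 'wrist_torque': array([-0.01539525,  0.02493732,  0.03148211]), 'grip_force': 0.0, 'opening': 0.08710272827406769}
scene [[445.71508000686384, 0.0, 317.3105492386533], [0.0, 445.71508000686384, 244.58455942880113], [0.0, 0.0, 1.0]] [[-0.701, 0.713, -0.004, 0.367], [0.417, 0.407, -0.813, -0.217], [-0.578, -0.572, -0.583, 1.084], [0.0, 0.0, 0.0, 1.0]]
side [[536.0058117730043, 0.0, 314.2324679700163], [0.0, 536.0058117730043, 245.50670008030397], [0.0, 0.0, 1.0]] [[-0.997, -0.076, 0.017, 0.563], [-0.069, 0.761, -0.645, 0.02], [0.036, -0.644, -0.764, 0.838], [0.0, 0.0, 0.0, 1.0]]
```

View pics/scene0.png

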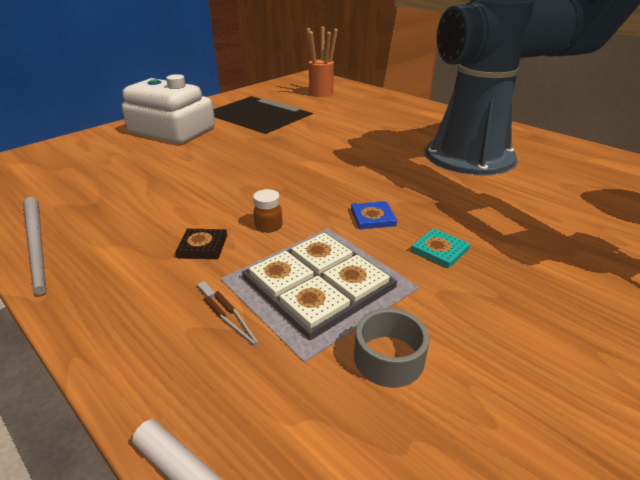

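The scene view shows the hearth with tiles centred at about (322,250), (280,272), (355,274) and (313,300). The tape is at (391,347), the jar at (267,211) and the tweezers at (228,312). Next I'll measure the tiles by casting rays onto z=24 mm.

```bash
cat > h.py <<'E'
import numpy as np, cv2
def cast(c,uv,z):
    K=c["camera_matrix"];T=c["camera_from_world"];R=T[:3,:3];o=-R.T@T[:3,3]
    d=np.c_[np.atleast_2d(uv).astype(float),np.ones(len(np.atleast_2d(uv)))]@np.linalg.inv(K).T@R
    return o+d*((z-o[2])/d[:,2])[:,None]
def proj(c,p):
    T=c["camera_from_world"];q=T[:3,:3]@np.asarray(p)+T[:3,3];q=c["camera_matrix"]@q;return q[:2]/q[2]
def tiles(c,lo=0.02,z=0.024):
    im=c["img"];hsv=cv2.cvtColor(im,cv2.COLOR_BGR2HSV)
    m=cv2.inRange(hsv,(12,5,150),(45,95,255))
    m=cv2.morphologyEx(m,cv2.MORPH_OPEN,np.ones((3,3)))
    out=[]
    for k in cv2.findContours(m,cv2.RETR_EXTERNAL,cv2.CHAIN_APPROX_NONE)[0]:
        if cv2.contourArea(k)<400: continue
        w=cast(c,k[:,0],z)[:,:2]
        r=cv2.minAreaRect((w*1000).astype(np.float32))
        if 55<min(r[1]) and max(r[1])<100: out.append(r)
    return out
E
python3 - <<'E'
from h import *
for n in("scene","side"):
    c=dict(np.load(n+"0.npz"))
    for r in tiles(c): print(n,np.round(r[0]),np.round(r[1]),round(r[2],1))
E
```

```text
side [560. 120.] [72. 71.] 84.0
side [641. 111.] [72. 71.] 84.0
side [551.  38.] [72. 71.] 84.2
side [633.  30.] [72. 71.] 84.1
```

View pics/side0.png

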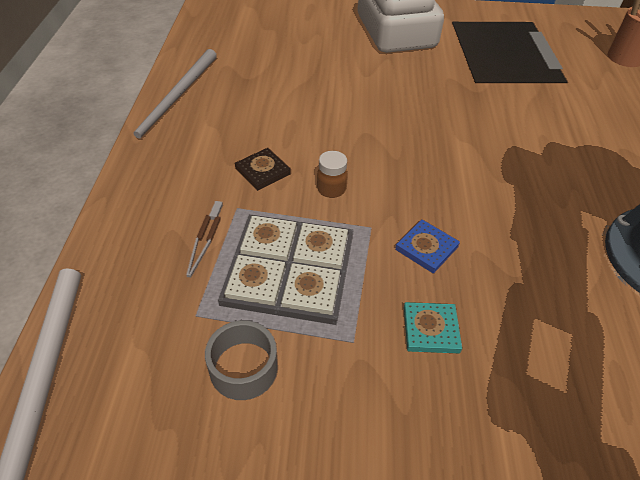

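The side view shows all four tiles clearly, and each measures 72 x 71 mm as it should. The hearth centre is about (596, 75) mm with a yaw of −6.2°. The tape at (241,358) and the jar at (332,175) are clear of the approach. I'll shut the fingers, align with the hearth and go above the near edge of tile_a.

apply_moves(
  targets=[
    {"hand":1,"xyz":[-0.6,-0.46,0.1],"twist":[0,0,-0.2]},
    {"hand":1,"xyz":[-0.6,-0.46,0.1],"twist":[0,0,-0.2]},
    {"hand":1,"xyz":[-0.6,-0.46,0.1],"twist":[0,0,-0.2]},
    {"hand":1,"xyz":[-0.6,-0.46,0.1],"twist":[0,0,-0.2]},
    {"hand":1,"xyz":[-0.6,-0.46,0.1],"twist":[0,0,-0.2]},
    {"hand":1,"xyz":[-0.6,-0.46,0.1],"twist":[0,0,-0.2]},
    {"hand":1,"xyz":[-0.6,-0.46,0.1],"twist":[0,0,-0.2]},
    {"hand":1,"xyz":[-0.6,-0.46,0.1],"twist":[0,0,-0.2]},
    {"hand":1,"xyz":[-0.6,-0.46,0.1],"twist":[0,0,-0.2]},
    {"hand":1,"xyz":[-0.6,-0.46,0.1],"twist":[0,0,-0.2]},
  ],
  force=20,
)

```text
clock: 0.93
position: [0.3478, 0.3619, 0.3645]
tool_rot: [0.056, 0.998, -0.0, -0.0]
wrist_force: [-0.2, -0.7, -0.2]
opening: 0.0286
grip_force: 0.0
```

```bash
cat > go.py <<'E'
import sys,numpy as np
from cell import monitor
from scipy.spatial.transform import Rotation as R
s=monitor.state();r=R.from_quat(s["tool_rot"])
t=np.array([float(a) for a in sys.argv[1:4]])/1000+[0,0,.182]   # fingertip target, mm
print("clock",s["clock"],"tip",((s["position"]-[0,0,.182])*1000).round(1),"F",s["wrist_force"].round(2),"T",s["wrist_torque"].round(2),"open",s["opening"])
print("y-dir deg",np.degrees(np.arctan2(*r.as_matrix()[[1,0],1])),"tilt",r.as_matrix()[:,2].round(3))
print("shift units",(r.inv().apply(t-s["position"])/.4).round(4))
E
python3 go.py 533 123 60
```

```text
clock 0.9333 tip [347.8 361.9 182.5] F [-0.22 -0.66 -0.24] T [-0.01  0.    0.05] open 0.02860640663332377
y-dir deg 83.61653268032306 tilt [-0.001 -0.    -1.   ]
shift units [-0.5267 -0.5419  0.3058]
```

Aligned to 83.6°. Now go above the near edge of tile_a.

apply_moves(
  targets=[
    {"hand":1,"xyz":[-0.527,-0.542,0.306],"twist":[0,0,0]},
    {"hand":1,"xyz":[-0.527,-0.542,0.306],"twist":[0,0,0]},
    {"hand":1,"xyz":[-0.527,-0.542,0.306],"twist":[0,0,0]},
    {"hand":1,"xyz":[-0.527,-0.542,0.306],"twist":[0,0,0]},
    {"hand":1,"xyz":[-0.527,-0.542,0.306],"twist":[0,0,0]},
    {"hand":1,"xyz":[-0.527,-0.542,0.306],"twist":[0,0,0]},
    {"hand":1,"xyz":[-0.527,-0.542,0.306],"twist":[0,0,0]},
    {"hand":1,"xyz":[-0.527,-0.542,0.306],"twist":[0,0,0]},
    {"hand":1,"xyz":[-0.527,-0.542,0.306],"twist":[0,0,0]},
    {"hand":1,"xyz":[-0.527,-0.542,0.306],"twist":[0,0,0]},
  ],
)

```text
clock: 1.77
position: [0.5341, 0.1241, 0.2415]
tool_rot: [0.055, 0.998, 0.0, -0.001]
wrist_force: [-0.1, 0.6, -0.3]
opening: 0.0007
grip_force: 0.0
```

```bash
python3 go.py 533 123 26
```

```text
clock 1.7667 tip [534.1 124.1  59.5] F [-0.15  0.61 -0.26] T [ 0.02  0.08 -0.01] open 0.0007456564244081405
y-dir deg 83.6819259155023 tilt [-0.001  0.    -1.   ]
shift units [ 0.0024 -0.0031  0.0837]
```

apply_moves(
  targets=[
    {"hand":1,"xyz":[0,0,0.06],"twist":[0,0,0]},
    {"hand":1,"xyz":[0,0,0.08],"twist":[0,0,0]},
    {"hand":1,"xyz":[0,0,0.084],"twist":[0,0,0]},
    {"hand":1,"xyz":[0,0,0.086],"twist":[0,0,0]},
    {"hand":1,"xyz":[0,0,0.088],"twist":[0,0,0]},
    {"hand":1,"xyz":[0,0,0.09],"twist":[0,0,0]},
    {"hand":1,"xyz":[0,0,0.09],"twist":[0,0,0]},
    {"hand":1,"xyz":[0,0,0.09],"twist":[0,0,0]},
  ],
)

```text
clock: 2.43
position: [0.5335, 0.1242, 0.207]
tool_rot: [0.054, 0.999, 0.0, 0.001]
wrist_force: [0.5, 0.7, 0.3]
opening: 0.0003
grip_force: 0.0
```

```bash
python3 go.py 533 123 21
```

```text
clock 2.4333 tip [533.5 124.2  25. ] F [0.47 0.74 0.28] T [-0.04 -0.03  0.01] open 0.0003210141214046746
y-dir deg 83.7857056895904 tilt [ 0.001  0.    -1.   ]
shift units [ 0.001  -0.0032  0.0099]
```

apply_moves(
  targets=[
    {"hand":1,"xyz":[0,0,0.0025],"twist":[0,0,0]},
    {"hand":1,"xyz":[0,0,0.005],"twist":[0,0,0]},
    {"hand":1,"xyz":[0,0,0.005],"twist":[0,0,0]},
    {"hand":1,"xyz":[0,0,0.005],"twist":[0,0,0]},
  ],
)

```text
clock: 2.77
position: [0.5335, 0.1241, 0.2066]
tool_rot: [0.054, 0.999, 0.0, 0.001]
wrist_force: [-3.7, 0.5, 14.0]
opening: 0.0002
grip_force: 7.1
```

```bash
python3 go.py 533 123 21
```

```text
clock 2.7667 tip [533.5 124.1  24.6] F [-3.69  0.47 14.01] T [ 0.13  0.52 -0.01] open 0.00024308460047929754
y-dir deg 83.75511466245659 tilt [ 0.002  0.    -1.   ]
shift units [ 0.001  -0.0029  0.0089]
```

Tile_a holds 14 N with the tip still at 24.6 mm, so it's sound. Next is tile_b.

apply_moves(
  targets=[
    {"hand":1,"xyz":[0,0,-0.05],"twist":[0,0,0]},
    {"hand":1,"xyz":[0,-0.206,-0.05],"twist":[0,0,0]},
    {"hand":1,"xyz":[0,-0.206,-0.05],"twist":[0,0,0]},
    {"hand":1,"xyz":[0,-0.206,-0.05],"twist":[0,0,0]},
    {"hand":1,"xyz":[0,-0.206,-0.02],"twist":[0,0,0]},
    {"hand":1,"xyz":[0,-0.206,-0.01],"twist":[0,0,0]},
    {"hand":1,"xyz":[0,-0.206,-0.0075],"twist":[0,0,0]},
    {"hand":1,"xyz":[0,-0.206,-0.005],"twist":[0,0,0]},
    {"hand":1,"xyz":[0,-0.206,-0.005],"twist":[0,0,0]},
    {"hand":1,"xyz":[0,-0.206,-0.005],"twist":[0,0,0]},
  ],
)

```text
clock: 3.6
position: [0.5244, 0.0427, 0.2066]
tool_rot: [0.054, 0.999, -0.0, -0.0]
wrist_force: [-0.0, -0.7, 1.7]
opening: 0.0002
grip_force: 1.0
```

apply_moves(
  targets=[
    {"hand":1,"xyz":[0,0,0.0025],"twist":[0,0,0]},
    {"hand":1,"xyz":[0,0,0.005],"twist":[0,0,0]},
    {"hand":1,"xyz":[0,0,0.005],"twist":[0,0,0]},
    {"hand":1,"xyz":[0,0,0.005],"twist":[0,0,0]},
  ],
)

```text
clock: 3.93
position: [0.5243, 0.0427, 0.2065]
tool_rot: [0.054, 0.999, -0.0, 0.0]
wrist_force: [-2.5, -0.1, 17.8]
opening: 0.0006
grip_force: 8.8
```

```bash
python3 go.py 524 41 21
```

```text
clock 3.9333 tip [524.3  42.7  24.5] F [-2.54 -0.05 17.78] T [-0.05  0.68 -0.03] open 0.0005895938752497003
y-dir deg 83.8323535915987 tilt [ 0.001 -0.    -1.   ]
shift units [ 0.0003 -0.0043  0.0089]
```

Tile_b is sound too (17.8 N, tip still at 24.5 mm). Next is tile_d, at its far edge.

apply_moves(
  targets=[
    {"hand":1,"xyz":[0,0,-0.05],"twist":[0,0,0]},
    {"hand":1,"xyz":[-0.34,0,-0.05],"twist":[0,0,0]},
    {"hand":1,"xyz":[-0.34,0,-0.05],"twist":[0,0,0]},
    {"hand":1,"xyz":[-0.34,0,-0.05],"twist":[0,0,0]},
    {"hand":1,"xyz":[-0.34,0,-0.05],"twist":[0,0,0]},
    {"hand":1,"xyz":[-0.34,0,-0.02],"twist":[0,0,0]},
    {"hand":1,"xyz":[-0.34,0,-0.01],"twist":[0,0,0]},
    {"hand":1,"xyz":[-0.34,0,-0.005],"twist":[0,0,0]},
    {"hand":1,"xyz":[-0.34,0,-0.005],"twist":[0,0,0]},
    {"hand":1,"xyz":[-0.34,0,-0.005],"twist":[0,0,0]},
  ],
)

```text
clock: 4.77
position: [0.6584, 0.028, 0.2067]
tool_rot: [0.054, 0.999, 0.0, -0.0]
wrist_force: [1.9, 0.1, 5.0]
opening: 0.0009
grip_force: 2.7
```

apply_moves(
  targets=[
    {"hand":1,"xyz":[0,0,0.0025],"twist":[0,0,0]},
    {"hand":1,"xyz":[0,0,0.005],"twist":[0,0,0]},
    {"hand":1,"xyz":[0,0,0.005],"twist":[0,0,0]},
    {"hand":1,"xyz":[0,0,0.005],"twist":[0,0,0]},
  ],
)

```text
clock: 5.1
position: [0.6584, 0.0281, 0.2066]
tool_rot: [0.054, 0.999, -0.0, 0.0]
wrist_force: [-1.5, 0.3, 15.2]
opening: 0.0005
grip_force: 7.4
```

```bash
python3 go.py 660 27 21
```

```text
clock 5.1 tip [658.4  28.1  24.6] F [-1.48  0.32 15.18] T [0.04 0.3  0.01] open 0.0005246896767986534
y-dir deg 83.81307547854465 tilt [ 0. -0. -1.]
shift units [-0.0043 -0.0022  0.009 ]
```

Tile_d is sound (15 N), so it should be tile_c. I'll press its far edge.

apply_moves(
  targets=[
    {"hand":1,"xyz":[0,0,-0.05],"twist":[0,0,0]},
    {"hand":1,"xyz":[-0.004,0.203,-0.05],"twist":[0,0,0]},
    {"hand":1,"xyz":[-0.004,0.203,-0.05],"twist":[0,0,0]},
    {"hand":1,"xyz":[-0.004,0.203,-0.05],"twist":[0,0,0]},
    {"hand":1,"xyz":[-0.004,0.203,-0.02],"twist":[0,0,0]},
    {"hand":1,"xyz":[-0.004,0.203,-0.01],"twist":[0,0,0]},
    {"hand":1,"xyz":[-0.004,0.203,-0.005],"twist":[0,0,0]},
    {"hand":1,"xyz":[-0.004,0.203,-0.0025],"twist":[0,0,0]},
    {"hand":1,"xyz":[-0.004,0.203,0],"twist":[0,0,0]},
    {"hand":1,"xyz":[-0.004,0.203,0],"twist":[0,0,0]},
  ],
)

```text
clock: 5.93
position: [0.6691, 0.1073, 0.2046]
tool_rot: [0.056, 0.998, 0.001, -0.002]
wrist_force: [-2.8, 2.8, 7.3]
opening: 0.0003
grip_force: 3.1
```

```bash
python3 go.py 668 108 21
```

```text
clock 5.9333 tip [669.1 107.3  22.6] F [-2.77  2.79  7.32] T [ 0.69  0.51 -0.08] open 0.0003424685505789732
y-dir deg 83.63043345744471 tilt [-0.004  0.002 -1.   ]
shift units [0.0028 0.0014 0.004 ]
```

The tip sank to 22.6 mm, which fits a tipped tile. I'll check in a picture.

Run:
```python
from cell import viewer,monitor
from h import *
c=viewer.camera("scene"); cv2.imwrite("pics/rock.png",cv2.resize(c["img"][215:345,215:425],None,fx=3.5,fy=3.5,interpolation=cv2.INTER_CUBIC))
T=c["camera_from_world"];R=T[:3,:3];K=c["camera_matrix"]
for k,(x,y) in dict(a=(560,120),b=(551,38),c=(641,111),d=(633,30)).items():
    o=[]
    for dx in(-31,-22,-13):           # surface height along hearth x, off the finger
        h=[]
        for dy in (-28,-24,24,28):
            p=np.array([x+dx*.994+dy*.11,y-dx*.11+dy*.994,24])/1000
            u,v=proj(c,p).round().astype(int);z=c["range_z"][v,u]
            q=R.T@(np.linalg.inv(K)@[u,v,1]*z-T[:3,3]);h.append(q[2]*1000)
        o.append(round(float(np.median(h)),1))
    print(k,o)
print(monitor.state()["wrist_force"])
```

```text
a [80.7, 81.0, 80.9]
b [24.7, 27.0, 137.4]
c [119.8, 119.8, 117.3]
d [133.6, 121.5, 116.0]
[-2.21247038  3.90177425  6.53631079]
```

View pics/rock.png

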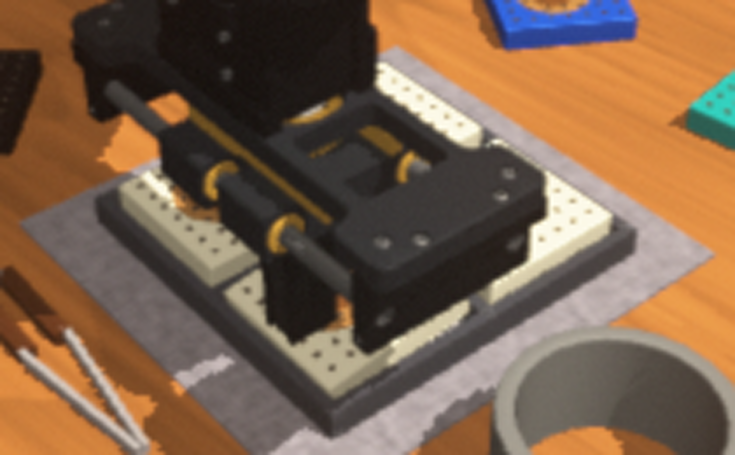

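The picture confirms it: tile_c's far edge, at about (335,385) in the crop, has sunk to the wall, while tile_d at about (215,270) sits proud. Now I'll lift off, go over its middle and press.

apply_moves(
  targets=[
    {"hand":1,"xyz":[0,0,-0.02],"twist":[0,0,0]},
    {"hand":1,"xyz":[0,0,-0.05],"twist":[0,0,0]},
    {"hand":1,"xyz":[0.071,0.001,-0.05],"twist":[0,0,0]},
    {"hand":1,"xyz":[0.071,0.001,-0.05],"twist":[0,0,0]},
    {"hand":1,"xyz":[0.071,0.001,-0.05],"twist":[0,0,0]},
    {"hand":1,"xyz":[0.071,0.001,-0.05],"twist":[0,0,0]},
    {"hand":1,"xyz":[0.071,0.001,-0.05],"twist":[0,0,0]},
  ],
)

```text
clock: 6.57
position: [0.6428, 0.1109, 0.2246]
tool_rot: [0.055, 0.999, -0.0, 0.001]
wrist_force: [1.2, 0.1, 0.3]
opening: 0.0003
grip_force: 0.0
```

```bash
python3 go.py 641 111 24
```

```text
clock 6.5667 tip [642.8 110.9  42.6] F [1.17 0.05 0.3 ] T [0.01 0.03 0.07] open 0.0003090455193740834
y-dir deg 83.73783679096566 tilt [ 0.002 -0.    -1.   ]
shift units [ 0.0046 -0.0002  0.0466]
```

apply_moves(
  targets=[
    {"hand":1,"xyz":[0.0045,0,0.03],"twist":[0,0,0]},
    {"hand":1,"xyz":[0.0045,0,0.042],"twist":[0,0,0]},
    {"hand":1,"xyz":[0.0045,0,0.045],"twist":[0,0,0]},
    {"hand":1,"xyz":[0.0045,0,0.0475],"twist":[0,0,0]},
    {"hand":1,"xyz":[0.0045,0,0.05],"twist":[0,0,0]},
    {"hand":1,"xyz":[0.0045,0,0.0525],"twist":[0,0,0]},
    {"hand":1,"xyz":[0.0045,0,0.0525],"twist":[0,0,0]},
  ],
)

```text
clock: 7.15
position: [0.6401, 0.1116, 0.2038]
tool_rot: [0.054, 0.999, -0.0, -0.0]
wrist_force: [-2.2, -0.6, 6.6]
opening: 0.0004
grip_force: 3.5
```

apply_moves(
  targets=[
    {"hand":1,"xyz":[0,0,0.0025],"twist":[0,0,0]},
    {"hand":1,"xyz":[0,0,0.005],"twist":[0,0,0]},
    {"hand":1,"xyz":[0,0,0.005],"twist":[0,0,0]},
  ],
)

```text
clock: 7.4
position: [0.6401, 0.1115, 0.2019]
tool_rot: [0.054, 0.999, -0.0, -0.0]
wrist_force: [-2.2, -1.0, 7.9]
opening: 0.0004
grip_force: 3.8
```

It's sinking in (tip at 19.9 mm). I'll press on until it stops firm.

apply_moves(
  targets=[
    {"hand":1,"xyz":[0,0,0.0025],"twist":[0,0,0]},
    {"hand":1,"xyz":[0,0,0.005],"twist":[0,0,0]},
    {"hand":1,"xyz":[0,0,0.005],"twist":[0,0,0]},
    {"hand":1,"xyz":[0,0,0.005],"twist":[0,0,0]},
    {"hand":1,"xyz":[0,0,0.005],"twist":[0,0,0]},
  ],
)

```text
clock: 7.82
position: [0.6401, 0.1115, 0.2016]
tool_rot: [0.054, 0.999, -0.0, -0.0]
wrist_force: [-4.7, -1.1, 18.0]
opening: 0.0004
grip_force: 8.3
```

It now stops firm at 19.6 mm under 18 N. I'll retreat upward and check.

apply_moves(
  targets=[
    {"hand":1,"xyz":[0,0,-0.03],"twist":[0,0,0]},
    {"hand":1,"xyz":[0,0,-0.1],"twist":[0,0,0]},
    {"hand":1,"xyz":[0,0,-0.2],"twist":[0,0,0]},
    {"hand":1,"xyz":[0.3,0,-0.4],"twist":[0,0,0]},
    {"hand":1,"xyz":[0.3,0,-0.4],"twist":[0,0,0]},
    {"hand":1,"xyz":[0.3,0,-0.4],"twist":[0,0,0]},
    {"hand":1,"xyz":[0.3,0,-0.4],"twist":[0,0,0]},
    {"hand":1,"xyz":[0.3,0,-0.4],"twist":[0,0,0]},
    {"hand":1,"xyz":[0.3,0,-0.4],"twist":[0,0,0]},
    {"hand":1,"xyz":[0.3,0,-0.4],"twist":[0,0,0]},
  ],
)

```text
clock: 8.65
position: [0.5219, 0.1245, 0.359]
tool_rot: [0.054, 0.999, -0.0, 0.001]
wrist_force: [0.3, -1.2, -0.8]
opening: 0.0006
grip_force: 0.0
```

Run:
```python
from cell import viewer,monitor
from h import *
c=viewer.camera("scene"); cv2.imwrite("pics/end.png",cv2.resize(c["img"][215:345,215:425],None,fx=3.5,fy=3.5,interpolation=cv2.INTER_CUBIC))
T=c["camera_from_world"];R=T[:3,:3];K=c["camera_matrix"]
for k,(x,y) in dict(a=(560,120),b=(551,38),c=(641,111),d=(633,30)).items():
    P=[]
    for dx in range(-24,25,4):
        for dy in range(-24,25,4):
            u,v=proj(c,np.array([x+dx*.994+dy*.11,y-dx*.11+dy*.994,22])/1000).round().astype(int)
            P.append(R.T@(np.linalg.inv(K)@[u,v,1]*c["range_z"][v,u]-T[:3,3]))
    P=np.array(P);m=P.mean(0);f=np.linalg.lstsq(np.c_[P[:,:2]-m[:2],np.ones(len(P))],P[:,2],rcond=None)[0]
    print(k,"top mm",round(f[2]*1000,1),"slope",f[:2].round(3))
print(monitor.state()["wrist_force"],monitor.state()["clock"])
```

```text
a top mm 30.6 slope [0.602 0.482]
b top mm 25.5 slope [-0.003 -0.008]
c top mm 20.6 slope [ 0.007 -0.   ]
d top mm 27.9 slope [0.455 0.55 ]
[0.7564834  0.11809226 0.34393934] 8.7
```

View pics/end.png

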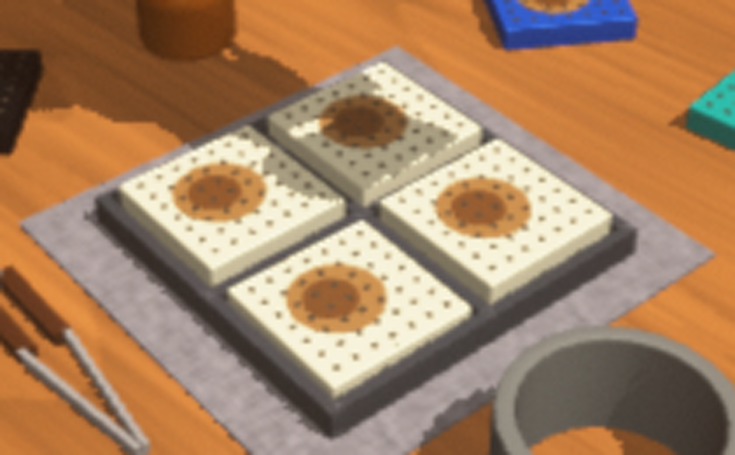

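The picture shows tile_c, at about (350,305) in the crop, level and 4.9 mm below tile_b. The other three tiles and the bystanders in view look undisturbed. The height fits for a and d don't match the picture, most likely because of depth dropouts. I'm handing in.

```bash
python3 -c "
from cell import job
print(job.job_done())"
```

```text
the job is handed in; nothing more can be done
None
```

Tile_c (far left) was the one that rocked; I pressed it home until it held firm under 18 N, level and about 5 mm below tile_b, and handed the job in at about 9 s on the robot's clock; no verdict was returned.

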